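# Change trays in the water-meter rack

### The arm

A 6-joint arm with a two-finger parallel gripper is mounted at the origin on the work surface. World frame = base frame: x ahead of the robot, y to its left, z up, the work surface at z = 0. Lengths are in mm, angles in rad, forces in N, time in s.
With the tool pointing down it reaches from about 400 to 925 mm from the base axis. Payload 12.5 kg.
Tool frame: the origin (TCP) lies at the centre of the arm's flange, where the gripper is bolted on; the fingertips stand 190 mm ahead of it and the grasp point (between the pads) lies env.grip_point_offset ahead of it (env.grip_point_offset is the distance from the TCP to the grasp point, in mm); z points along the fingers, x is the direction in which the jaws open and shut, and the axes are right-handed (so a half turn about z gives the same grasp; the last joint's range is limited). The gripper opens to 95 mm and grips with 3 to 60 N. Pads are 20 mm wide; open, the fingers measure 119 mm over their backs; the gripper's body (75 mm by 180 mm) begins 59 mm behind the grasp point.
Start: joints at [1.214, 0.491, 1.559, -0, 1.092, -0.106], TCP at [155.088, 605.452, 404.761] pointing down, gripper open.
Joint ranges: [-3.1, 3.1], [-0.84, 2.19], [0.05, 2.79], [-1.13, 4.28], [0.06, 2.93], [-2.69, 2.69]. Speed limits (rad/s): [2.22, 2.22, 2.79, 3.14, 3.14, 3.14].

### API

Orientations are given as [roll, pitch, yaw] about the fixed x, y, z axes, in that order (R = Rz(yaw) Ry(pitch) Rx(roll)).
In Python, from cell import state, read_camera, camera_model, job_done, env gives the robot as it stands.
- The arm moves only by the tool arm_command, never from a script. Its argument "steps" is a list of rows, each a list of 6 numbers: the shift along the tool's x, y, z in cm, then the turn, a rotation vector about the tool's x, y, z in degrees. In form: [[dx, dy, dz, rx, ry, rz], ...]. A call has 1 to 12 rows; each row is the pose to reach, as a shift and turn from the pose commanded when the call began, along the tool's axes at that moment; what a row does not reach only later rows make up. A row lasts 1/12 s, in which the tool goes at most 41.7 mm and 7.16 degrees, less where a joint would pass 70% of its speed; a pose out of reach is approached as far as the arm can. A call with a gripper value outside its range is refused whole. "jaw" is the finger opening in cm, from 0 to 9.51, set as the call begins (left out, the last holds). The fingers move at their own pace and stop on an object; the grip force is fixed at half the most. Time passes only in rows, so rows that repeat a pose let the fingers close. It gives the time, the measured TCP pose, the force and the opening at its end, in the units of the state.
- state(): the state, without advancing time (a new reading comes with each control period).
- read_camera(name): name is "scene" or "top" or "wrist"; returns the picture (384x512x3 uint8, red, green, blue); there is no depth.
- camera_model(name): a dict with "K" (3x3 intrinsics, pixels), "xyz" and "rotation" of the camera in the world. Camera axes: x right, y up, looking along -z (the intrinsics and any distortion apply to the point x, -y, -z); pixel columns grow to the right and rows downward; lengths in mm; the calibration is good to about 2 mm. A picture is of the moment at which its call begins: read the wrist's pose just before it. camera_model takes no time and is no camera call; for the wrist camera it gives the pose at the moment of the call.
- job_done(): hands the job in, once; it reports no verdict.
The state is a dict: "t": time; "joints": joint angles; "qvel": joint speeds; "tau": joint torques, N m; "eef_pos": TCP position; "tcp_rot": TCP orientation; "ft_force": force on the tool from outside, world axes, zero at the start; "moment": the same for the moment, N m; "opening": opening from 0.0 (shut) to 1.0 (fully open).
Only numpy, scipy, OpenCV 4.12 (cv2) and the standard library are available. Lean on these libraries where they do the work, as an engineer would, in place of code of your own. Each camera call takes 0.05 s, during which the arm holds its last target. There are 200 camera calls.

### The job

The green-ringed meter has been checked, so first push its tray fully home into the rack; then hook a fingertip behind the lip of the tray with the orange-ringed meter and draw it gently out along its rail, all the way to the front stop. Only touch the trays, without pinching or lifting anything; do not touch the meters, and leave the blue-ringed meter's tray and everything else on the table where they are.

Things in the scene. Friction and masses are not known exactly. Their poses are not given: they have to be found in the camera images.
- rack: grey steel bench rack with a floor plate and a low back panel, 280 mm deep, 380 mm wide, fixed to the table; holds three trays side by side, 118 mm apart. Origin: on the table surface, under the middle tray; +z up. The trays draw out along its -x (towards the robot, but the rack may be turned up to about 13 degrees) and push home along +x. Middle tray on its y = 0, left at y = +118 mm, right at y = -118 mm
- tray_left (a joint): travel of the left tray (left is +y seen from the robot) along its rail, m: 0 = fully home against the back stop, 0.12 = fully out against the front stop; stays where it is left; friction about 3 N, plus light damping (10 N per m/s)
- lip_left: yellow upturned lip at the front (robot-side) end of the left tray: 84 mm wide, 7 mm thick, its top 80 mm above the table and 45 mm above the tray floor behind it. Origin: middle of the top edge of its inner (rear) face; axes as the rack's, so the lip lies from 0 to -7 mm in x. Behind it (+x) there is clear flat tray floor for at least 80 mm before the nearest part of its meter. It moves with the tray; at home it lies 180 mm in front of the rack's origin
- pad_left: black rubber push pad on the front of that lip: 70 mm wide, 30 mm high. Origin: centre of its front face, 11 mm in front of the lip's origin and 56 mm above the table
- tray_left_seat (a point): a point on the centre line of the black rubber mat on the floor of the left tray on which its meter stands (its origin starts up to 60 mm behind this point, along the tray), 35 mm above the table, 150 mm behind the lip's inner face
- tray_middle (a joint): travel of the middle tray (left is +y seen from the robot) along its rail, m: 0 = fully home against the back stop, 0.12 = fully out against the front stop; stays where it is left; friction about 3 N, plus light damping (10 N per m/s)
- lip_middle: yellow upturned lip at the front (robot-side) end of the middle tray: 84 mm wide, 7 mm thick, its top 80 mm above the table and 45 mm above the tray floor behind it. Origin: middle of the top edge of its inner (rear) face; axes as the rack's, so the lip lies from 0 to -7 mm in x. Behind it (+x) there is clear flat tray floor for at least 80 mm before the nearest part of its meter. It moves with the tray; at home it lies 180 mm in front of the rack's origin
- pad_middle: black rubber push pad on the front of that lip: 70 mm wide, 30 mm high. Origin: centre of its front face, 11 mm in front of the lip's origin and 56 mm above the table
- tray_middle_seat (a point): a point on the centre line of the black rubber mat on the floor of the middle tray on which its meter stands (its origin starts up to 60 mm behind this point, along the tray), 35 mm above the table, 150 mm behind the lip's inner face
- tray_right (a joint): travel of the right tray (left is +y seen from the robot) along its rail, m: 0 = fully home against the back stop, 0.12 = fully out against the front stop; stays where it is left; friction about 3 N, plus light damping (10 N per m/s)
- lip_right: yellow upturned lip at the front (robot-side) end of the right tray: 84 mm wide, 7 mm thick, its top 80 mm above the table and 45 mm above the tray floor behind it. Origin: middle of the top edge of its inner (rear) face; axes as the rack's, so the lip lies from 0 to -7 mm in x. Behind it (+x) there is clear flat tray floor for at least 80 mm before the nearest part of its meter. It moves with the tray; at home it lies 180 mm in front of the rack's origin
- pad_right: black rubber push pad on the front of that lip: 70 mm wide, 30 mm high. Origin: centre of its front face, 11 mm in front of the lip's origin and 56 mm above the table
- tray_right_seat (a point): a point on the centre line of the black rubber mat on the floor of the right tray on which its meter stands (its origin starts up to 60 mm behind this point, along the tray), 35 mm above the table, 150 mm behind the lip's inner face
- meter_green: brass water meter with a green ring and a white crazed-glass face, 86 mm across, 84 mm high, with pipe stubs 140 mm end to end along its x; about 0.8 kg, stands loose on one of the three trays. Origin: centre of its underside, z up
- meter_orange: brass water meter with an orange ring and a white crazed-glass face, 86 mm across, 84 mm high, with pipe stubs 140 mm end to end along its x; about 0.8 kg, stands loose on one of the three trays. Origin: centre of its underside, z up
- meter_blue: brass water meter with a blue ring and a white crazed-glass face, 86 mm across, 84 mm high, with pipe stubs 140 mm end to end along its x; about 0.8 kg, stands loose on one of the three trays. Origin: centre of its underside, z up
- meter_pink: bystander: spare water meter with a pink ring, same build as the others, standing on the table. Origin at its underside centre
- union_nut: bystander: brass ring nut, 42 mm across, 22 mm high, on the table. Origin at its underside centre
- collar: bystander: steel collar, 48 mm across, 16 mm high, on the table. Origin at its underside centre
- wrench: bystander: open-ended wrench lying on the table. Origin at its underside, near the middle of its length
- screwdriver: bystander: screwdriver lying on the table. Origin at its underside, near the middle of its length
- sealant: bystander: white bottle with a red cap, 48 mm across, 110 mm high. Origin at its underside centre
- mug: bystander: white mug, 76 mm across, 85 mm high. Origin at its underside centre

How it is judged:
By the outcome, as a careful person would: the job done as asked, in the order asked, and still so for the second after the job is handed in, with the robot touching nothing.
It also fails if it takes over 45 s, if anything falls off the work surface, if the arm or the gripper's body presses on something with over 40 N, if the wrist force passes 120 N, or if a joint passes its speed limit or range.

## Working session

There is one attempt and no reset: what is moved stays moved. The work goes in short steps, Python scripts to look and compute and a tool call to move; the robot and the scene stay as the last step left them, time stands still between calls to the robot, and variables do not carry over. Pictures are saved under pics/ and viewed, about 8 in all and at most 12, crops included, and the job is handed in when it is done.

Besides the shell and the picture viewer there is one more tool, called after "Emit:" as name([rows], argument=value, ...), one row to a line, values as JSON. arm_command: Moves the arm, as the interface text tells. Its arguments: {"type":"object","properties":{"steps":{"type":"array"},"jaw":{"type":"number"}},"required":["steps"]}

```bash
mkdir -p pics
python3 - <<'E'
from cell import *
import cv2
for n in("top","scene"):
    cv2.imwrite(f"pics/{n}0.png",cv2.resize(read_camera(n)[:,:,::-1],(800,600),interpolation=cv2.INTER_CUBIC))
    m=camera_model(n);print(n,m)
print(state(),env.grip_point_offset)
E
```

```text
top {'K': array([[378.96597953,   0.        , 256.69066275],
       [  0.        , 378.96597953, 192.81049187],
       [  0.        ,   0.        ,   1.        ]]), 'xyz': array([ 376.37569202,  -12.95187662, 1137.68041801]), 'rotation': array([ 0.17725959,  0.01761922, -1.59235557])}
scene {'K': array([[383.51797389,   0.        , 252.45855341],
       [  0.        , 383.51797389, 196.50035726],
       [  0.        ,   0.        ,   1.        ]]), 'xyz': array([1157.37717711,  971.08492267,  904.40863969]), 'rotation': array([9.50214649e-01, 7.03336808e-04, 2.58910431e+00])}
{'t': 0.1, 'joints': array([ 1.21439515e+00,  4.91478119e-01,  1.55938583e+00, -1.46156830e-05,
        1.09170245e+00, -1.05627965e-01]), 'qvel': array([-0.00063696,  0.00049049, -0.00136976, -0.0003727 ,  0.00101698,
       -0.00090752]), 'tau': array([ 3.14053912e-03, -6.13623548e+01, -2.58608025e+01,  6.94631576e-02,
        4.70030098e-02, -5.17967237e-05]), 'eef_pos': array([155.08090632, 605.42279559, 404.23416528]), 'tcp_rot': array([-3.14150288e+00,  9.69686850e-04,  1.32002990e+00]), 'ft_force': array([-0.04206245,  0.64303338,  0.65134955]), 'moment': array([ 0.01262398, -0.02006999, -0.03010497]), 'opening': 1.0010151809723888} 171.3
```

View pics/top0.png

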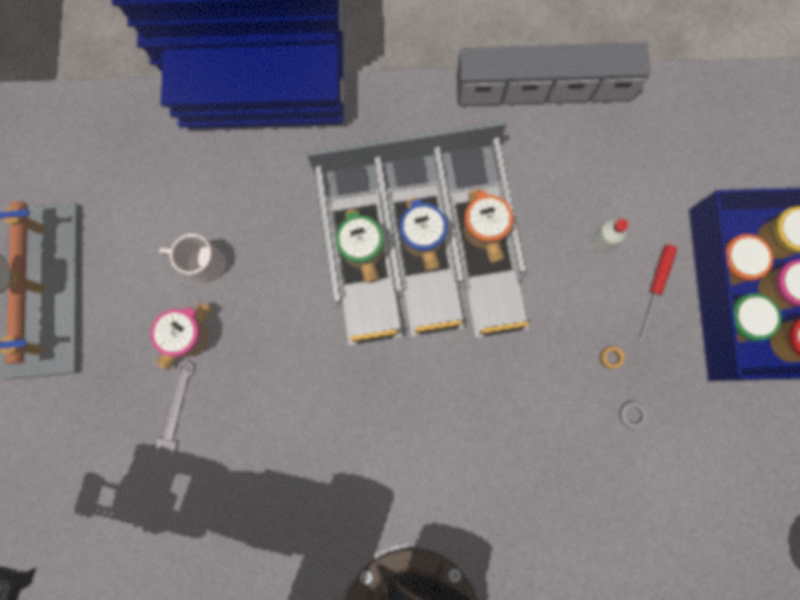

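View pics/scene0.png

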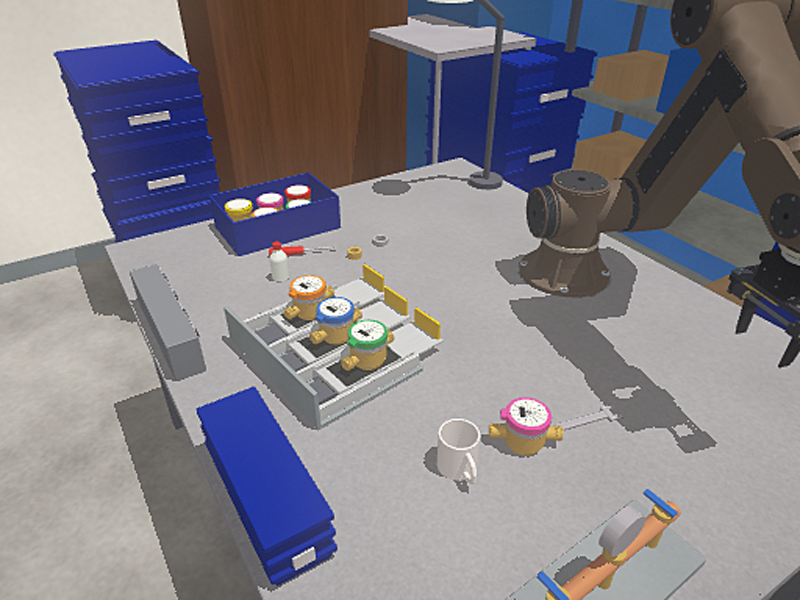

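The trays run left green, middle blue, right orange. In the top view (800x600) their yellow lips are at about (375,335), (439,326) and (504,327). I'll fit the rack and lip poses from both cameras.

```bash
cat > h.py <<'E'
import numpy as np,cv2
from scipy.spatial.transform import Rotation as R
from scipy.optimize import least_squares
from cell import *
def proj(m,P):
    q=(np.atleast_2d(P)-m["xyz"])@R.from_euler("xyz",m["rotation"]).as_matrix()
    q=q*[1,-1,-1]; q=q@m["K"].T
    return q[:,:2]/q[:,2:]
def ray(m,uv,z):
    d=np.linalg.inv(m["K"])@[uv[0],uv[1],1]
    d=R.from_euler("xyz",m["rotation"]).as_matrix()@(d*[1,-1,-1])
    return m["xyz"]+d*(z-m["xyz"][2])/d[2]
def yellow(img,x0,x1,y0,y1,amin=20):
    h=cv2.cvtColor(img,cv2.COLOR_RGB2HSV)
    k=cv2.inRange(h,(16,130,110),(32,255,255)); w=np.zeros_like(k); w[y0:y1,x0:x1]=k[y0:y1,x0:x1]
    c,_=cv2.findContours(w,cv2.RETR_EXTERNAL,cv2.CHAIN_APPROX_NONE)
    return w,[a[:,0] for a in c if cv2.contourArea(a)>amin]
E
python3 - <<'E'
from h import *
for n,b in(("top",(215,345,195,222)),("scene",(225,285,165,222))):
    im=read_camera(n);m=camera_model(n)
    w,cs=yellow(im,*b)
    for c in cs:
        r=cv2.minAreaRect(c);box=cv2.boxPoints(r)
        print(n,len(c),np.round(box,1).tolist())
        print([np.round(ray(m,p,80)[:2],1).tolist() for p in box],"cen",np.round(ray(m,r[0],80),1))
    if n=="scene":
        cv2.imwrite("pics/s1.png",cv2.resize(im[160:230,200:310,::-1],None,fx=7,fy=7,interpolation=cv2.INTER_CUBIC))
    else: cv2.imwrite("pics/t1.png",cv2.resize(im[75:225,190:345,::-1],None,fx=4,fy=4,interpolation=cv2.INTER_CUBIC))
E
```

```text
top 53 [[226.0, 215.8000030517578], [251.89999389648438, 211.5], [252.1999969482422, 213.3000030517578], [226.3000030517578, 217.60000610351562]]
[[502.7, 89.3], [513.2, 16.2], [508.1, 15.4], [497.6, 88.5]] cen [505.4  52.4  80. ]
top 54 [[308.79998779296875, 210.89999389648438], [335.8999938964844, 206.39999389648438], [336.20001220703125, 208.10000610351562], [309.1000061035156, 212.60000610351562]]
[[511.2, -143.5], [522.1, -219.9], [517.1, -220.4], [506.1, -144.1]] cen [ 514.1 -181.9   80. ]
top 53 [[266.79998779296875, 210.10000610351562], [292.8999938964844, 205.39999389648438], [293.20001220703125, 207.3000030517578], [267.20001220703125, 212.10000610351562]]
[[516.1, -25.9], [527.8, -99.5], [522.3, -100.3], [510.6, -26.7]] cen [519.2 -63.1  80. ]
scene 49 [[261.0, 203.8000030517578], [266.29998779296875, 196.10000610351562], [285.5, 209.60000610351562], [280.20001220703125, 217.1999969482422]]
[[550.2, 43.4], [507.7, 13.9], [495.0, 117.7], [535.8, 143.2]] cen [522.3  81.   80. ]
scene 82 [[228.0, 174.0], [235.0, 167.0], [264.5, 196.5], [257.5, 203.5]]
[[554.6, -195.4], [503.8, -227.9], [514.7, 12.4], [559.9, 35.5]] cen [533.8 -87.   80. ]
```

View pics/s1.png

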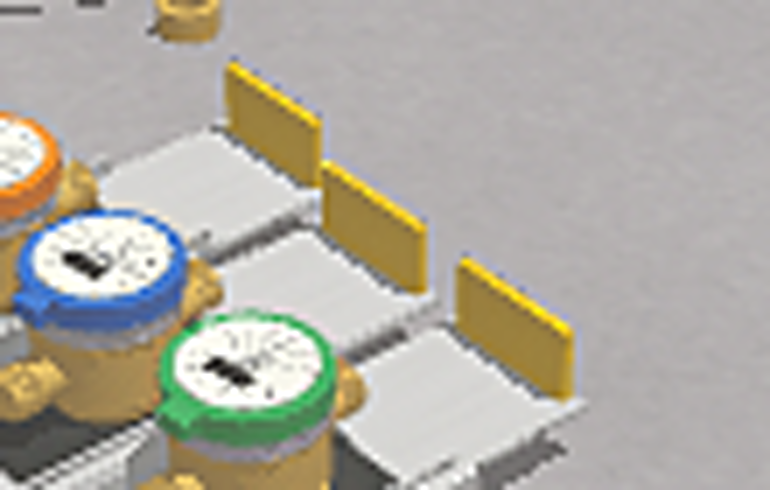

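View pics/t1.png

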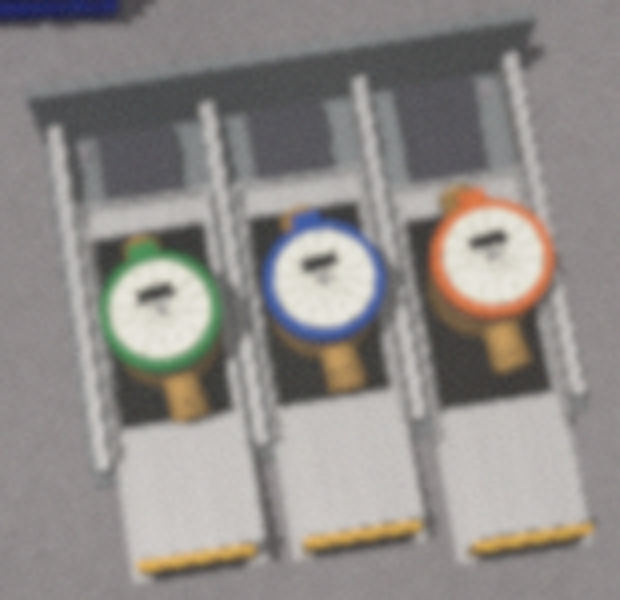

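```bash
cat > fit.py <<'E'
from h import *
mt,ms=camera_model("top"),camera_model("scene")
# top-view lip ends (midline of top), order L,M,R: +y end, -y end
top=np.array([[226.15,216.7],[252.05,212.4],[267,211.1],[293.05,206.35],[308.95,211.75],[336.05,207.25]])
c=lambda p:np.array([200,160])+(np.array(p)+.5)/7-.5
sc=np.array([c(p) for p in [[568,338],[458,268],[422,238],[324,172],[319,130],[228,72]]])
def model(p):
    x0,y0,yaw,*s=p; a=[]
    C,S=np.cos(yaw),np.sin(yaw)
    for sx,oy in zip(s,(118,0,-118)):
        for e in(42,-42): a.append((x0+C*sx-S*(oy+e),y0+S*sx+C*(oy+e)))
    return np.array(a),C,S
def res(p,full=False):
    q,C,S=model(p)
    In=np.c_[q,np.full(6,80)]; Mid=np.c_[q-3.5*np.array([C,S]),np.full(6,80)]
    dt=proj(mt,Mid)-top; ds=proj(ms,In)-sc
    if full: print(np.round(dt,1).tolist(),np.round(ds,1).tolist())
    return np.r_[dt.ravel(),ds.ravel(),(p[4])*1e-0]
r=least_squares(res,[520,-60,.14,0,0,0],loss="soft_l1")
res(r.x,True)
print("x0 y0 yaw sL sM sR",np.round(r.x,3),"deg",np.degrees(r.x[2]))
q=model(r.x)[0];print("lip centres",np.round((q[::2]+q[1::2])/2,1).tolist())
# rail front ends & back panel ends in crop t1 (4x, offset 190,75)
x0,y0,yaw=r.x[:3]; ax=np.array([np.cos(yaw),np.sin(yaw)]);ay=np.array([-ax[1],ax[0]])
for nm,uv,z in [("railL",(103,468),45),("rail2",(262,442),45),("rail3",(418,415),45),("railR",(580,392),45),("backL",(35,98),70),("backR",(530,22),70)]:
    P=ray(mt,np.array([190,75])+(np.array(uv)+.5)/4-.5,z)[:2]-[x0,y0]
    print(nm,np.round([P@ax,P@ay],1))
E
python3 fit.py
```

```text
[[-3.6, 0.2], [0.1, -0.3], [-2.8, 0.0], [0.6, -0.0], [-1.9, 0.3], [0.5, -0.0]] [[-0.1, -0.2], [0.0, -0.8], [-0.3, -0.9], [-0.3, -1.0], [-0.6, -0.6], [-0.4, -0.8]]
x0 y0 yaw sL sM sR [ 5.22704e+02 -5.95130e+01  1.40000e-01  2.85900e+00 -0.00000e+00
 -2.21680e+01] deg 8.012257155682644
lip centres [[509.1, 57.7], [522.7, -59.5], [517.2, -179.5]]
railL [ 81.3 173.2]
rail2 [81.3 54.9]
rail3 [ 82.5 -61.6]
railR [  79.9 -182.3]
backL [364.3 181.2]
backR [ 361.7 -195.7]
```

```bash
sed -i 's/loss="soft_l1")/loss="soft_l1",x_scale=[50,50,.05,50,50,50])/; s/\[520,-60,.14/[520,-60,.15/' fit.py && python3 fit.py
python3 - <<'E'
from h import *
s=state();Rt=R.from_euler("xyz",s["tcp_rot"]).as_matrix();print(np.round(Rt,3))
E
```

```text
[[-3.6, 0.2], [0.1, -0.3], [-2.8, 0.0], [0.6, -0.0], [-1.9, 0.3], [0.5, -0.0]] [[-0.1, -0.2], [0.0, -0.8], [-0.3, -0.9], [-0.3, -1.0], [-0.6, -0.6], [-0.4, -0.8]]
x0 y0 yaw sL sM sR [ 5.22704e+02 -5.95130e+01  1.40000e-01  2.85900e+00  0.00000e+00
 -2.21680e+01] deg 8.012254371113412
lip centres [[509.1, 57.7], [522.7, -59.5], [517.2, -179.5]]
railL [ 81.3 173.2]
rail2 [81.3 54.9]
rail3 [ 82.5 -61.6]
railR [  79.9 -182.3]
backL [364.3 181.2]
backR [ 361.7 -195.7]
[[ 0.248  0.969 -0.   ]
 [ 0.969 -0.248 -0.001]
 [-0.001 -0.    -1.   ]]
```

Emit:
arm_command([
  [-1.5,1.4,0,0,0,-1],
  [-4,3.7,0,0,0,-3],
  [-6.5,6.1,0,0,0,-5],
  [-9,8.4,0,0,0,-7],
  [-11.5,10.7,0,0,0,-9],
  [-14,13.1,0,0,0,-11],
  [-16.5,15.4,0,0,0,-13],
  [-19,17.7,0,0,0,-15],
  [-21.5,20.1,0,0,0,-17],
  [-24,22.4,0,0,0,-19],
  [-26.5,24.7,0,0,0,-21],
  [-28,26.1,0,0,0,-22.4],
], jaw=0)

```text
t: 1.2
eef_pos: [339.2, 267.2, 404.8]
tcp_rot: [3.141, 0.0, 1.712]
ft_force: [0.6, 0.2, 0.5]
opening: 0.217
```

Emit:
arm_command([
  [-2,0.8,0,0,0,0],
  [-4.4,1.7,0,0,0,0],
  [-6.8,2.6,0,0,0,0],
  [-9.2,3.5,0,0,0,0],
  [-11.6,4.4,0,0,0,0],
  [-14,5.3,0,0,0,0],
  [-16.4,6.2,0,0,0,0],
  [-18.8,7.1,0,0,0,0],
  [-21.2,8,0,0,0,0],
  [-22.6,8.6,0,0,0,0],
  [-23.1,8.8,0,0,0,0],
  [-23.1,8.8,0,0,0,0],
])

```text
t: 2.2
eef_pos: [458.1, 52.3, 404.6]
tcp_rot: [-3.141, -0.0, 1.709]
ft_force: [-0.4, 0.3, -0.5]
opening: 0.006
```

Run:
```python
from h import *
m=camera_model("wrist");im=read_camera("wrist");s=state()
print(s["t"],s["eef_pos"],s["tcp_rot"],s["ft_force"],s["opening"],m)
yaw=.14;ax=np.array([np.cos(yaw),np.sin(yaw)]);ay=np.array([-ax[1],ax[0]])
big=cv2.resize(im[:,:,::-1],None,fx=1.5,fy=1.5)
for c in [(509.1,57.7),(522.7,-59.5),(517.2,-179.5)]:
    for e in(42,-42):
        p=proj(m,[*(np.array(c)+e*ay),80])[0]; cv2.circle(big,tuple(int(v*1.5) for v in p),4,(255,0,255),1)
cv2.imwrite("pics/w1.png",big)
```

```text
2.25 [457.70144892  53.00922846 404.55492564] [-3.14116606e+00 -3.06068158e-04  1.70995989e+00] [-0.6708202  -0.08861699  0.58797646] 0.0041150973630539505 {'K': array([[291.98704733,   0.        , 250.48385696],
       [  0.        , 291.98704733, 193.77388091],
       [  0.        ,   0.        ,   1.        ]]), 'xyz': array([393.5332538 ,  44.05555677, 383.53202564]), 'rotation': array([-2.36710969e-01, -9.41327185e-04,  1.71055490e+00])}
```

View pics/w1.png

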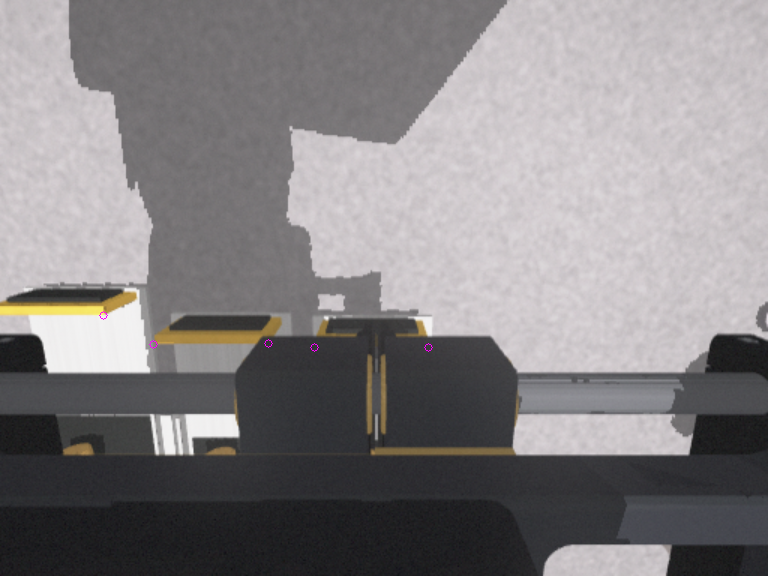

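The wrist view confirms the fit: the predicted lip corners (153,344), (268,344) and (314..428,347) fall on the lips within about 3 mm. Next I'll check what the finger shapes in view are, as that sets the clearances.

Run:
```python
from h import *
m=camera_model("wrist");s=state();Rt=R.from_euler("xyz",s["tcp_rot"]).as_matrix()
for z in(100,112,150,171,190):
  for x in(-12,12,-60,60):
    print(z,x,[np.round(1.5*proj(m,s["eef_pos"]+Rt@[x,y,z])[0]).astype(int).tolist() for y in(-37,-10,10)])
```

```text
100 -12 [[308, 337], [313, 462], [316, 544]]
100 12 [[434, 337], [430, 462], [427, 544]]
100 -60 [[56, 337], [78, 462], [93, 543]]
100 60 [[686, 337], [664, 462], [650, 544]]
112 -12 [[316, 318], [320, 430], [322, 504]]
112 12 [[427, 318], [424, 430], [421, 504]]
112 -60 [[95, 318], [113, 430], [124, 504]]
112 60 [[648, 319], [631, 430], [620, 504]]
150 -12 [[333, 281], [335, 365], [336, 422]]
150 12 [[413, 281], [411, 365], [410, 422]]
150 -60 [[174, 281], [183, 364], [189, 422]]
150 60 [[572, 281], [563, 365], [557, 422]]
171 -12 [[339, 268], [340, 341], [341, 392]]
171 12 [[408, 268], [406, 341], [405, 392]]
171 -60 [[201, 268], [208, 341], [212, 392]]
171 60 [[546, 268], [539, 342], [534, 392]]
190 -12 [[343, 259], [344, 325], [344, 371]]
190 12 [[404, 259], [403, 325], [402, 371]]
190 -60 [[220, 259], [225, 325], [229, 371]]
190 60 [[527, 259], [522, 325], [518, 371]]
```

Emit:
arm_command([
  [0,0,1,0,0,0],
  [0,0,3,0,0,0],
  [0,0,5,0,0,0],
  [0,0,7,0,0,0],
  [0,0,9,0,0,0],
  [0,0,11,0,0,0],
  [0,0,13,0,0,0],
  [0,0,15,0,0,0],
  [0,0,16,0,0,0],
  [0,0,16.4,0,0,0],
  [0,0,16.4,0,0,0],
])

```text
t: 3.17
eef_pos: [457.5, 53.8, 240.2]
tcp_rot: [-3.14, -0.0, 1.712]
ft_force: [-0.2, 0.3, -0.3]
opening: 0.002
```

Run:
```python
from h import *
im=read_camera("scene");s=state();m=camera_model("scene")
print(s["t"],s["eef_pos"],s["tcp_rot"],s["ft_force"])
print(proj(m,s["eef_pos"]-[0,0,190]))
cv2.imwrite("pics/s2.png",cv2.resize(im[120:240,200:350,::-1],None,fx=5,fy=5,interpolation=cv2.INTER_CUBIC))
```

```text
3.2167 [457.65821157  53.67623604 240.88993307] [-3.14123346e+00 -2.06413288e-04  1.71182437e+00] [-0.52898592 -0.14137493 -0.0345352 ]
[[283.22755908 203.64768832]]
```

View pics/s2.png

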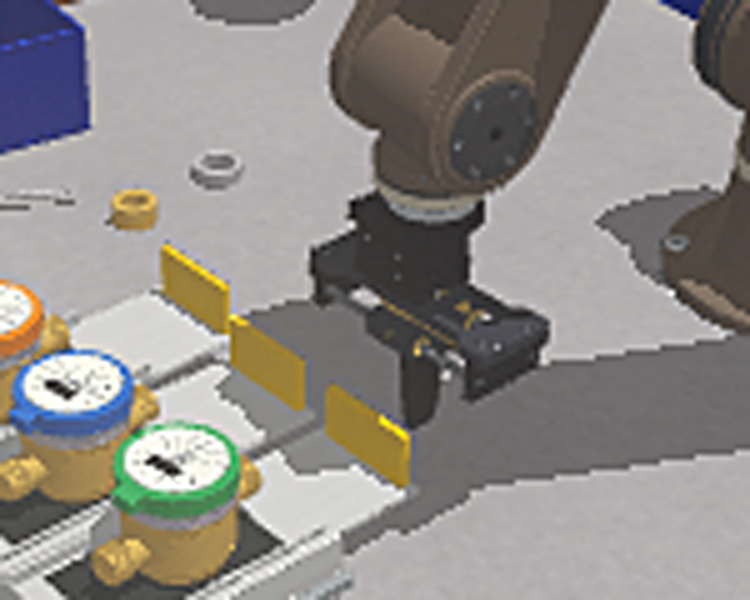

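The tip is in front of the left lip, at pad height and clear of everything. I'll approach, then push slowly.

Emit:
arm_command([
  [0,0.5,0,0,0,0],
  [0,1.2,0,0,0,0],
  [0,1.8,0,0,0,0],
  [0,2.3,0,0,0,0],
  [0,2.6,0,0,0,0],
  [0,2.9,0,0,0,0],
  [0,3.2,0,0,0,0],
  [0,3.5,0,0,0,0],
  [0,3.8,0,0,0,0],
  [0,4.1,0,0,0,0],
  [0,4.4,0,0,0,0],
])

```text
t: 4.13
eef_pos: [501.6, 59.2, 240.7]
tcp_rot: [-3.141, -0.0, 1.711]
ft_force: [-3.5, -1.9, 1.5]
opening: 0.006
```

Emit:
arm_command([
  [0,0.3,0,0,0,0],
  [0,0.6,0,0,0,0],
  [0,0.9,0,0,0,0],
  [0,1.2,0,0,0,0],
  [0,1.5,0,0,0,0],
  [0,1.7,0,0,0,0],
  [0,1.9,0,0,0,0],
])

```text
t: 4.72
eef_pos: [520.5, 61.8, 240.7]
tcp_rot: [3.142, -0.0, 1.711]
ft_force: [-3.2, -2.2, 1.6]
opening: 0.003
```

Emit:
arm_command([
  [0,0.15,0,0,0,0],
  [0,0.3,0,0,0,0],
])

```text
t: 4.88
eef_pos: [523.3, 62.2, 240.7]
tcp_rot: [-3.142, -0.0, 1.711]
ft_force: [-2.8, -3.4, 2.5]
opening: 0.005
```

Emit:
arm_command([
  [0,0.1,0,0,0,0],
  [0,0.2,0,0,0,0],
])

```text
t: 5.05
eef_pos: [525.3, 62.5, 240.7]
tcp_rot: [3.142, -0.0, 1.711]
ft_force: [-2.4, -2.9, 0.2]
opening: 0.004
```

Emit:
arm_command([
  [0,0.15,0,0,0,0],
  [0,0.3,0,0,0,0],
])

```text
t: 5.22
eef_pos: [527.0, 62.7, 240.6]
tcp_rot: [-3.137, -0.0, 1.711]
ft_force: [-18.1, -8.3, 14.9]
opening: 0.008
```

Emit:
arm_command([
  [0,0.1,0,0,0,0],
  [0,0.2,0,0,0,0],
])

```text
t: 5.38
eef_pos: [527.8, 62.9, 240.6]
tcp_rot: [-3.132, -0.001, 1.712]
ft_force: [-26.0, -12.1, 19.8]
opening: 0.005
```

Emit:
arm_command([
  [0,0.1,0,0,0,0],
  [0,0.2,0,0,0,0],
])

```text
t: 5.55
eef_pos: [528.6, 62.9, 240.6]
tcp_rot: [-3.128, -0.001, 1.712]
ft_force: [-34.2, -14.8, 28.1]
opening: 0.003
```

The force climbs steeply at the back stop: 18, 26, then 34 N while the tip barely moves. The travel was about 39 mm against 38 mm predicted, so the tray is home. I'll back off straight and lift.

Emit:
arm_command([
  [0,-0.4,0,0,0,0],
  [0,-1.2,0,0,0,0],
  [0,-2.4,0,0,0,0],
  [0,-3.8,0,0,0,0],
  [0,-4.5,-0.5,0,0,0],
  [0,-4.8,-2,0,0,0],
  [0,-4.8,-4.5,0,0,0],
  [0,-4.8,-7.5,0,0,0],
  [0,-4.8,-10.5,0,0,0],
  [-1,-4.8,-13.5,0,0,0],
  [-3,-4.8,-15.5,0,0,0],
  [-5.5,-4.6,-16.5,0,0,0],
])

```text
t: 6.55
eef_pos: [494.1, 2.8, 409.3]
tcp_rot: [3.136, 0.001, 1.713]
ft_force: [0.5, -1.0, 0.7]
opening: 0.006
```

Run:
```python
from h import *
s=state();e=s["eef_pos"];print(s["t"],e,s["tcp_rot"],s["ft_force"])
R_=R.from_euler("xyz",s["tcp_rot"]).as_matrix()
print(R_.T@(np.array([542,-176,242])-e)/10)
```

```text
6.55 [494.07944663   2.84334596 409.28805305] [3.13612415e+00 1.04414692e-03 1.71287236e+00] [ 0.51878009 -0.95235412  0.72951338]
[-18.36520569   2.11975666  16.75983284]
```

Emit:
arm_command([
  [-2.5,0.3,0,0,0,0],
  [-5,0.6,0,0,0,0],
  [-7.5,0.9,0,0,0,0],
  [-10,1.2,0,0,0,0],
  [-12.5,1.5,0,0,0,0],
  [-15,1.8,0,0,0,0],
  [-17,2.0,0,0,0,0],
  [-18.2,2.1,0,0,0,0],
  [-18.4,2.2,0,0,0,0],
  [-18.4,2.2,0,0,0,0],
])

```text
t: 7.38
eef_pos: [541.8, -176.6, 405.8]
tcp_rot: [3.141, -0.0, 1.71]
ft_force: [-0.1, -0.3, 0.1]
opening: 0.003
```

Run:
```python
from h import *
m=camera_model("wrist");im=read_camera("wrist")
sc=read_camera("scene");s=state();e=s["eef_pos"];print(s["t"],e,s["tcp_rot"],s["ft_force"])
R_=R.from_euler("xyz",s["tcp_rot"]).as_matrix()
print(R_.T@(np.array([542,-176,242])-e)/10)
a=cv2.resize(sc[110:240,195:345,::-1],(600,520),interpolation=cv2.INTER_CUBIC)
cv2.imwrite("pics/s3.png",a)
```

```text
7.4833 [ 541.56801776 -175.59931299  405.81379984] [ 3.14153876e+00 -3.22993431e-04  1.71146763e+00] [-0.25292716 -0.6905835  -0.10790061]
[-0.05102071  0.03627069 16.38136634]
```

View pics/s3.png

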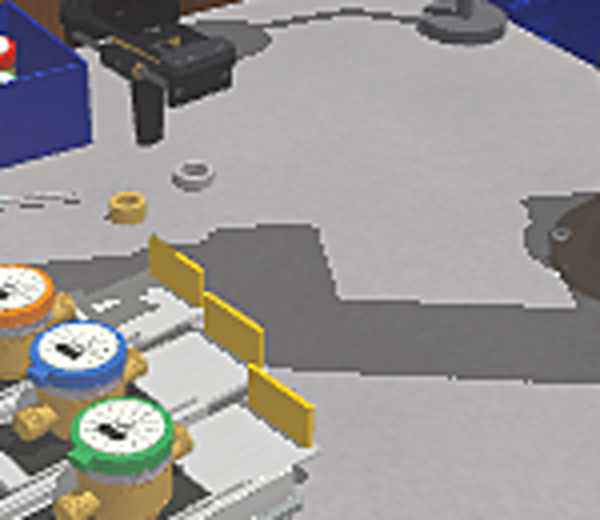

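The green tray has moved in, and the gripper hangs over the orange tray behind its lip. I'll descend now.

Emit:
arm_command([
  [0,0,1,0,0,0],
  [0,0,3,0,0,0],
  [0,0,5,0,0,0],
  [0,0,7,0,0,0],
  [0,0,9,0,0,0],
  [0,0,10.5,0,0,0],
  [0,0,11.5,0,0,0],
  [0,0,12,0,0,0],
  [0,0,12,0,0,0],
])

```text
t: 8.23
eef_pos: [541.7, -176.0, 284.8]
tcp_rot: [-3.14, -0.001, 1.712]
ft_force: [0.2, -0.9, 0.3]
opening: 0.006
```

Run:
```python
from h import *
sc=read_camera("scene");s=state();e=s["eef_pos"];print(s["t"],e,s["tcp_rot"],s["ft_force"])
cv2.imwrite("pics/s4.png",cv2.resize(sc[120:220,195:310,::-1],(690,600),interpolation=cv2.INTER_CUBIC))
```

```text
8.2833 [ 541.81215499 -176.24165602  285.66091992] [-3.14142210e+00 -2.19009686e-04  1.71135919e+00] [ 0.65280622 -0.40538084  0.33745956]
```

View pics/s4.png

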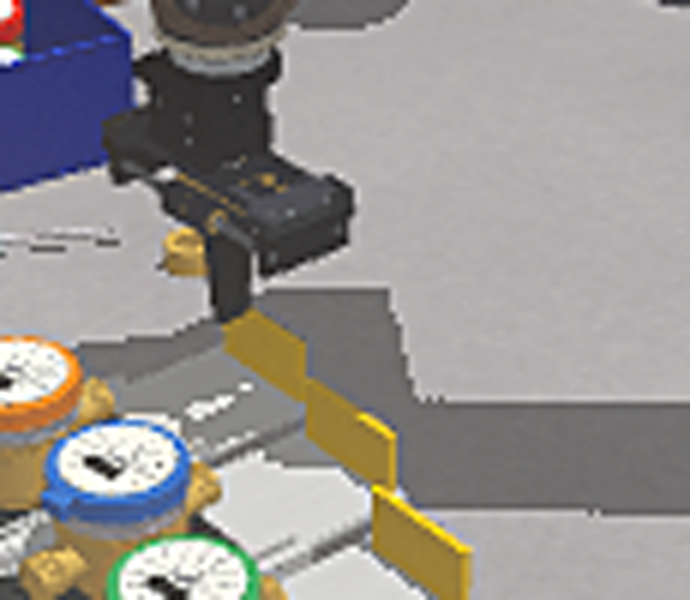

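The tip is 15 mm above the lip and just behind it. I'll go down 43 mm, then draw.

Emit:
arm_command([
  [0,0,0.7,0,0,0],
  [0,0,1.6,0,0,0],
  [0,0,2.5,0,0,0],
  [0,0,3.4,0,0,0],
  [0,0,4.1,0,0,0],
  [0,0,4.3,0,0,0],
  [0,0,4.3,0,0,0],
])

```text
t: 8.87
eef_pos: [541.7, -176.5, 241.8]
tcp_rot: [-3.14, -0.001, 1.711]
ft_force: [-0.3, 0.0, 0.1]
opening: 0.002
```

Emit:
arm_command([
  [0,-0.3,0,0,0,0],
  [0,-0.7,0,0,0,0],
  [0,-1.0,0,0,0,0],
  [0,-1.25,0,0,0,0],
  [0,-1.5,0,0,0,0],
  [0,-1.75,0,0,0,0],
  [0,-2.0,0,0,0,0],
  [0,-2.25,0,0,0,0],
  [0,-2.5,0,0,0,0],
])

```text
t: 9.62
eef_pos: [516.9, -180.1, 242.9]
tcp_rot: [3.141, 0.0, 1.711]
ft_force: [3.7, 1.8, 2.6]
opening: 0.003
```

Emit:
arm_command([
  [0,-0.25,0,0,0,0],
  [0,-0.5,0,0,0,0],
  [0,-0.75,0,0,0,0],
  [0,-1.0,0,0,0,0],
  [0,-1.25,0,0,0,0],
  [0,-1.5,0,0,0,0],
  [0,-1.75,0,0,0,0],
  [0,-2.0,0,0,0,0],
  [0,-2.25,0,0,0,0],
  [0,-2.5,0,0,0,0],
  [0,-2.75,0,0,0,0],
  [0,-3.0,0,0,0,0],
])

```text
t: 10.62
eef_pos: [487.0, -184.3, 242.7]
tcp_rot: [3.142, -0.0, 1.711]
ft_force: [4.2, -0.4, 2.7]
opening: 0.008
```

Emit:
arm_command([
  [0,-0.2,0,0,0,0],
  [0,-0.4,0,0,0,0],
  [0,-0.6,0,0,0,0],
  [0,-0.8,0,0,0,0],
  [0,-1.0,0,0,0,0],
])

```text
t: 11.03
eef_pos: [477.2, -185.6, 242.7]
tcp_rot: [3.142, -0.0, 1.711]
ft_force: [3.3, -0.3, 1.1]
opening: 0.004
```

Emit:
arm_command([
  [0,-0.15,0,0,0,0],
  [0,-0.3,0,0,0,0],
])

```text
t: 11.2
eef_pos: [474.2, -186.0, 242.7]
tcp_rot: [-3.142, -0.0, 1.711]
ft_force: [4.1, -0.9, 1.5]
opening: 0.004
```

Emit:
arm_command([
  [0,-0.1,0,0,0,0],
  [0,-0.2,0,0,0,0],
])

```text
t: 11.37
eef_pos: [473.2, -186.1, 242.7]
tcp_rot: [3.139, 0.001, 1.71]
ft_force: [18.6, 9.5, -5.2]
opening: 0.007
```

Emit:
arm_command([
  [0,-0.1,0,0,0,0],
  [0,-0.15,0,0,0,0],
])

```text
t: 11.53
eef_pos: [472.6, -186.1, 242.8]
tcp_rot: [3.136, 0.002, 1.71]
ft_force: [24.8, 12.9, -7.7]
opening: 0.003
```

Emit:
arm_command([
  [0,0.2,0,0,0,0],
  [0,0.7,0,0,0,0],
  [0,1.5,0,0,0,0],
  [0,2.0,0,0,0,0],
  [0,2.0,-0.6,0,0,0],
  [0,2.0,-2,0,0,0],
  [0,2.0,-4.5,0,0,0],
  [0,2.0,-7.5,0,0,0],
  [0,2.0,-10.5,0,0,0],
  [0,2.0,-13.5,0,0,0],
  [0,2.0,-15.5,0,0,0],
  [0,2.0,-16,0,0,0],
])

```text
t: 12.53
eef_pos: [490.5, -183.6, 406.3]
tcp_rot: [3.138, 0.003, 1.711]
ft_force: [-0.2, -0.0, -0.1]
opening: 0.003
```

Run:
```python
from h import *
sc=read_camera("scene");tp=read_camera("top");s=state();print(s["t"],s["eef_pos"],s["ft_force"])
a=cv2.resize(sc[110:230,195:345,::-1],(500,400),interpolation=cv2.INTER_CUBIC)
b=cv2.resize(tp[75:235,190:345,::-1],(300,310),interpolation=cv2.INTER_CUBIC)
c=np.zeros((400,800,3),np.uint8);c[:,:500]=a;c[:310,500:]=b
cv2.imwrite("pics/e.png",c)
m=camera_model("scene")
# predicted inner-top lip corners in the collage for left home, middle as was, right out
ax=np.array([np.cos(.14),np.sin(.14)]);ay=np.array([-ax[1],ax[0]])
for n,d in(("L",(41.5,118)),("M",(0,0)),("R",(-79,-118))):
    P=np.array([522.7,-59.5])+d[0]*ax+d[1]*ay
    print(n,[np.round((proj(m,[*(P+q*ay),80])[0]-[195,110])*10/3).tolist() for q in(42,-42)])
```

```text
12.6333 [ 490.40795308 -183.61740026  403.54770596] [-0.43849529 -0.24749301  0.29473955]
L [[258.0, 340.0], [207.0, 303.0]]
M [[215.0, 276.0], [169.0, 244.0]]
R [[202.0, 209.0], [159.0, 182.0]]
```

View pics/e.png

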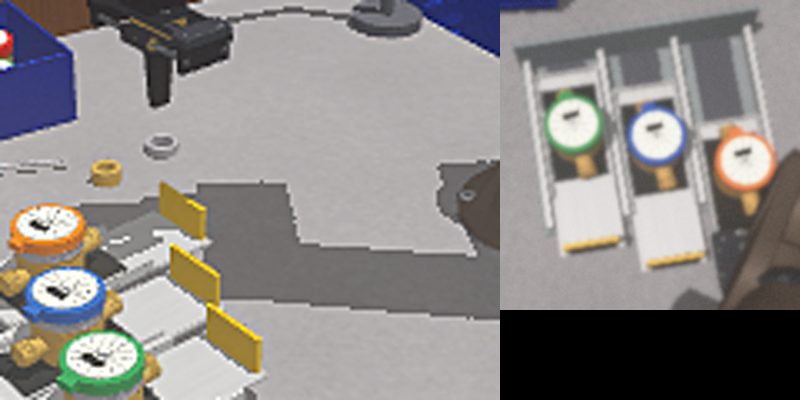

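The final view matches the predictions: left lip at (262,340), middle unchanged, right lip at (205,212). The meters stand on their mats and the robot is clear.

```bash
python3 -c "
from cell import *
print(job_done(),state()['t'])"
```

```text
the job is handed in; nothing more can be done
the job is handed in; nothing more can be done
```

The job is done and handed in after about 12.6 s of robot time, with the gripper raised clear and touching nothing.

- **Green tray (left):** I pushed it home first, with closed fingertips on its pad. It moved about 39 mm, against 38 mm predicted, until the force climbed steadily at the back stop. I let it reach about 34 N along the world x axis, with 15 and 28 N along y and z; that is about 47 N in total at the wrist, under the 120 N limit. It was a firmer push than the stop needed. It was made with the fingertip, so I don't expect the 40 N limit on the arm and gripper body to apply.
- **Orange tray (right):** I hooked one fingertip behind its lip and drew it out slowly, at about 4 N, to the front stop. The force there rose to about 25 N along x, and then I released it and lifted clear. The stop came about 118 mm from the home position inferred from the green tray, against the nominal 120 mm. That is within my measuring error.
- **Final pictures:** All three lips are within about 3 mm of where they should be, and the blue tray had not moved. The three trays' meters stand on their mats. I only checked the area around the rack at the end; the mug and the pink meter were outside that view, but the arm passed well above them.

No check failed. I did not take a separate close-up of either stop, so "fully home" and "fully out" rest on the force rise and the scene-camera match.

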